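Fold the funnel arm away on its rail

TASK

Fold the funnel arm away: with the blue segment still swung out, first fold the yellow ring segment fully back over it, then swing both in together until the blue segment lies fully home along the steel rail, and last turn the red keeper fully across them. Leave the jars, the funnel and the scraper where they are.

Things in the scene. Friction and masses are not known exactly. Their poses are not given: they have to be found in the camera images.
- rail_base: Dark steel rail of the funnel arm, screwed down: 260 long (y), 50 wide, 12 high. Origin on the table under the shoulder pivot; z up; y along the rail to the end where the elbow belongs (rail from y = -45 to +215), x to its far side, where the keeper post stands. All three hinges are vertical and stay where left. Heights over the table: blue 30-40, yellow 42-50, keeper 54-64, so they pass over one another.
- inner_segment (a joint): Angle (rad) of the blue inner segment, a flat bar 170 between pivots, 28 wide, about the shoulder: 0 = home on its stop, lying along the rail (elbow 170 from the shoulder along the base's +y); grows anticlockwise seen from above, up to 1.6. Stiff hinge: about 0.5 N m, 3 N at the elbow knob. Swung out at the start by 1.05 to 1.4.
- ring_segment (a joint): Angle (rad) of the yellow outer segment with the funnel ring (68 across) about the elbow: 0 = folded fully back on its stop over the blue segment, its green knob 5 beyond the shoulder; grows anticlockwise seen from above, up to 2.2. Light hinge: about 0.12 N m, so the blue segment stays put when it is swung round the elbow.
- keeper (a joint): Angle (rad) of the red keeper, a 20 wide turn-bar about its post on the far side of the rail: 0 = on its stop, square across the rail and over the folded segments (its knob points along the base's -x); grows anticlockwise seen from above, up to 2.6 (turned away from the rail). With the blue segment out as it starts, the swinging green knob clears the red one by 15 or more. Light hinge: about 0.08 N m.
- shoulder (a point): Point on the shoulder axis, 104 above the table (level with the knob tops; the post itself is only 40 high).
- elbow_knob (a point): Centre of the top of the black upright round knob, 26 in diameter, on the elbow axis at the end of the blue segment; 104 above the table, can be gripped from 62 up to 104. It belongs to the blue segment.
- ring_knob (a point): Centre of the top of the green upright round knob, 26 in diameter, at the ring end of the yellow segment, 175 from the elbow axis; 104 above the table, can be gripped from 60 up to 104.
- keeper_pivot (a point): Point on the keeper's axis, 108 above the table (the post is 64 high): in the base's frame 55 in x, 115 in y.
- keeper_knob (a point): Centre of the top of the red upright round knob, 24 in diameter, on the keeper's free end, 80 from its axis; 108 above the table, can be gripped from 72 up to 108.
- jar_a: Empty clear glass jar, open, 70 across (mouth 60), 110 high, standing behind the rail near its elbow end, where the yellow segment would sweep if it were not folded first. Origin under its centre.
- jar_b: Empty green glass jar, open, 70 across (mouth 60), 110 high. Origin under its centre.
- funnel: White plastic funnel standing on its wide mouth, 120 across, 120 high. Origin under its centre.
- scraper: Stainless putty scraper lying flat, 200 long (x), blade 60 wide, handle 18 high, handle to -x. Origin on the table where handle and blade meet.

How it is judged:
By the outcome, as a careful person would: the job done as asked, in the order asked, and still so for the second after the job is handed in, with the robot touching nothing.
It also fails if it takes over 72 s, if anything falls off the work surface, if the arm or the gripper's body presses on something with over 40 N, if the wrist force passes 120 N, or if a joint passes its speed limit or range.

ROBOT

A 6-joint arm with a two-finger parallel gripper is mounted at the origin on the work surface. World frame = base frame: x ahead of the robot, y to its left, z up, the work surface at z = 0. Lengths are in mm, angles in degrees, forces in N, time in s.
With the tool pointing down it reaches from about 300 to 850 mm from the base axis. Payload 4.2 kg.
Tool frame: the origin (TCP) lies on the centre line of the jaws, within the pads' length; the fingertips stand 14 mm ahead of it and the grasp point (between the pads) lies 5 mm behind it (env.finger_overhang is the z of the fingertips in the tool frame, in mm); z points along the fingers, y is the line along which they close (so a half turn about z gives the same grasp; the last joint's range is limited). The gripper opens to 91 mm and grips with 3 to 60 N. Pads are 32 mm wide; open, the fingers measure 118 mm over their backs; the gripper's body (76 mm by 178 mm) begins 60 mm behind the grasp point.
Start: joints at [-65.203, 18.312, 89.639, -0, 72.044, -1.146], TCP at [251.559, -517.069, 227.976] pointing down, gripper open.
Joint ranges: [-177.97, 177.97], [-48.28, 115.42], [12.27, 149.76], [-77.06, 257.06], [2.81, 150.46], [-146.56, 146.56]. Speed limits (degrees/s): [147.25, 147.25, 180, 180, 180, 180].

INTERFACE

Orientations are given as [roll, pitch, yaw] about the fixed x, y, z axes, in that order (R = Rz(yaw) Ry(pitch) Rx(roll)).
In Python, from workcell import sensors, viewer, env gives the robot as it stands. The module is installed in compiled form; this text tells all that it offers.
- The arm moves only by the tool step_arm, never from a script. Its argument "plan" is one flat list of numbers, 6 for each row, row after row: the shift along the tool's x, y, z in cm, then the turn, a rotation vector about the tool's x, y, z in rad. In form: [x, y, z, wx, wy, wz, x, y, z, wx, wy, wz, ...]. A call has 1 to 5 rows; each row shifts and turns the commanded pose from where the row before left it, along the tool's axes as they then stand; what a row does not reach is not made up. A row lasts 1/12 s, in which the tool goes at most 41.7 mm and 7.16 degrees, less where a joint would pass 70% of its speed; a pose out of reach is approached as far as the arm can. A call is refused whole if a number of a shift passes 4.17 or a number of a turn 0.125, either way. A call with a gripper value outside its range is refused whole. "hand" is the finger opening in cm, from 0 to 9.12, set as the call begins (left out, the last holds). The fingers move at their own pace and stop on an object; "newtons" is the grip in N (left out, the last holds). Time passes only in rows, so rows that do not move let the fingers close. It gives the time, the measured TCP pose, the force, the opening and the grip force at its end, in the units of the state.
- sensors.state(): the state, without advancing time (a new reading comes with each control period).
- viewer.grab_frame(name): name is "scene" or "top"; returns a dict with "img" (420x560x3 uint8, red, green, blue), "fx", "fy", "cx", "cy" (pixels), "position" and "attitude" of the camera in the world. Camera axes: x right, y down, z forward; pixel columns grow to the right and rows downward; lengths in mm; the calibration is good to about 2 mm. A picture is of the moment at which its call begins. There is no depth.
- env.job_done(): hands the job in; it is judged then, once.
Trained networks look in a picture, given as the dict that the camera call returned (one of the last four; its "shot" number tells which), for a name from the list of things; names that differ only in an ending like _2 or _b are one class to them, and where a whole thing is asked for, a point or a joint stands for the part that bears it (a point fixed in the world has none). Each returns a list of dicts, best first, with "score" (0 to 1); they miss things now and then, are a little off and sometimes report something else, mostly with a low value. They report only what shows in the picture. A call takes as long as a camera call.
- viewer.boxes_of(name, picture): "location" ([column, row] in pixels, amid what is visible of it).
- viewer.pinpoint(name, picture): "location" ([column, row] in pixels: a listed point, or the origin of a listed thing).
The state is a dict: "time_s": time; "qpos": joint angles; "qvel": joint speeds; "effort": joint torques, N m; "ee_pos": TCP position; "ee_rot": TCP orientation; "force": force on the tool from outside, world axes, zero at the start; "torque": the same for the moment, N m; "gripper_width": finger opening in mm; "gripper_force": force on a finger pad.
Only numpy, scipy, OpenCV 4.12 (cv2) and the standard library are available. Lean on these libraries where they do the work, as an engineer would, in place of code of your own. Each camera call takes 0.05 s, during which the arm holds its last target. There are 200 camera calls.

## Working session

There is one attempt and no reset: what is moved stays moved. The work goes in short steps, Python scripts to look and compute and a tool call to move; the robot and the scene stay as the last step left them, time stands still between calls to the robot, and variables do not carry over. Pictures are saved under pics/ and viewed, at most 10 in all, crops included, and the job is handed in when it is done.

Besides the shell and the picture viewer there is one more tool, called after "Call:" as name(argument=value, ...) on one line, values as JSON. step_arm: Moves the arm, as the interface text tells. Its arguments: {"type":"object","properties":{"plan":{"type":"array","items":{"type":"number"}},"hand":{"type":"number"},"newtons":{"type":"number"}},"required":["plan"]}

```bash
mkdir -p pics; cat > h.py <<'E'
import numpy as np, cv2
from scipy.spatial.transform import Rotation as R
from workcell import sensors, viewer, env
def rot(a):
    a=np.array(a,float)
    if a.shape==(3,3): return a
    return R.from_euler('xyz',a,degrees=True).as_matrix()
def px2w(f,uv,z):
    d=rot(f['attitude'])@np.array([(uv[0]-f['cx'])/f['fx'],(uv[1]-f['cy'])/f['fy'],1])
    p=np.array(f['position'],float); return p+d*(z-p[2])/d[2]
Z=dict(rail_base=0,shoulder=104,elbow_knob=104,ring_knob=104,keeper_pivot=108,keeper_knob=108,jar_a=0,jar_b=0,funnel=0,scraper=0)
def look(cams=('top','scene'),names=Z,save=None):
    for c in cams:
        f=viewer.grab_frame(c)
        if save: cv2.imwrite(f'pics/{save}_{c}.png',f['img'][:,:,::-1])
        for n in names:
            for d in viewer.pinpoint(n,f)[:2]:
                print(c,n,round(d['score'],2),np.round(d['location']),np.round(px2w(f,d['location'],Z[n])[:2],1))
E
python3 - <<'E'
from h import *
f=viewer.grab_frame('top');print(f['position'],f['attitude'],f['fx'])
look(save='a'); print(sensors.state())
E
```

```text
[580.57117201  44.96951008 982.39628911] [-177.4991285     0.83977655  -90.63243786] 380.218614704648
top shoulder 0.72 [361. 221.] [ 603.8 -135.2]
top elbow_knob 0.69 [359. 297.] [ 430.3 -126.2]
top ring_knob 0.82 [287. 271.] [490.9  37.3]
top keeper_pivot 0.65 [302. 214.] [6.223e+02 1.000e-01]
top keeper_knob 0.59 [330. 190.] [676.4 -64.9]
top jar_a 0.77 [258. 198.] [669.8 107.4]
top jar_a 0.7 [340. 158.] [ 771.1 -104.6]
top jar_b 0.77 [258. 198.] [669.8 107.4]
top jar_b 0.7 [340. 158.] [ 771.1 -104.6]
top funnel 0.88 [186. 271.] [484.3 294.7]
top funnel 0.2 [359. 298.] [ 409.4 -147.9]
top scraper 0.58 [422. 262.] [ 501.9 -309.3]
scene rail_base 0.84 [209. 280.] [ 610.6 -124.6]
scene rail_base 0.28 [247. 221.] [537.3  71.5]
scene shoulder 0.57 [198. 244.] [ 599.3 -130.4]
scene elbow_knob 0.64 [152. 208.] [ 428.2 -117.7]
scene ring_knob 0.57 [219. 185.] [483.3  40.3]
scene keeper_pivot 0.85 [245. 220.] [624.2 -17.6]
scene keeper_knob 0.76 [244. 242.] [669.3 -67.6]
scene jar_a 0.97 [272. 310.] [767.1 -98.8]
scene jar_a 0.77 [298. 238.] [675.3 104. ]
scene jar_b 0.97 [272. 310.] [767.
[... 163 characters left out ...]
. 302.] [ 490.9 -303.3]
{'time_s': 1.15, 'qpos': array([-6.52018103e+01,  1.83125731e+01,  8.96378736e+01, -1.84062243e-03,
        7.20438804e+01, -1.14787610e+00]), 'qvel': array([-0.03804551,  0.0266608 ,  0.02259086,  0.02201942,  0.02417376,
       -0.01247982]), 'effort': array([ 1.41711014e-03, -4.12357843e+01, -2.32231128e+01,  7.29194214e-02,
        3.78225767e-02, -8.48235828e-06]), 'ee_pos': array([ 251.56189911, -517.07985367,  227.97681852]), 'ee_rot': array([1.79994363e+02, 1.86431973e-03, 2.59466330e+01]), 'force': array([ 0.4209477 , -0.96039866,  0.41376207]), 'torque': array([-0.0399631 ,  0.01734413,  0.0748035 ]), 'gripper_force': 0.0, 'gripper_width': 91.22332363315972}
```

View pics/a_top.png

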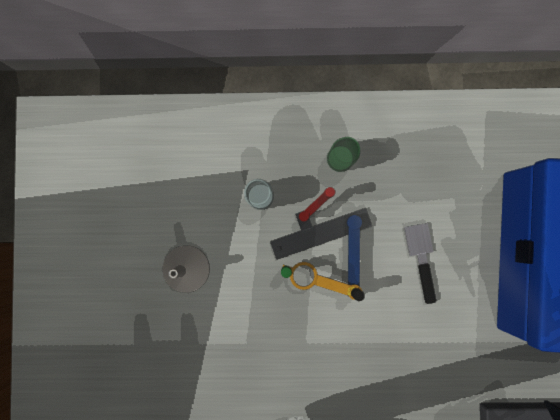

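View pics/a_scene.png

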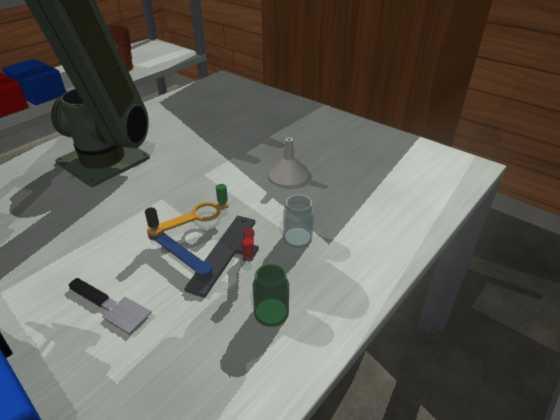

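The top view shows the rail from (370,215) to (273,250), black elbow knob at (358,295), green knob at (287,271), red knob at (330,191) with its pivot at (303,217). The jars are clear of the sweeps. Next I fit the linkage model to the detections.

```bash
cat >> h.py <<'E'
from scipy.optimize import least_squares
P=['shoulder','elbow_knob','ring_knob','keeper_pivot','keeper_knob']
def model(q):
    x,y,t,a,b,k=q; u=lambda g:np.array([np.cos(g),np.sin(g)])
    s=np.array([x,y]); e=s+170*u(t+np.pi/2+a); r=e+175*u(t-np.pi/2+a+b)
    p=s+55*u(t)+115*u(t+np.pi/2); kk=p+80*u(t+np.pi+k)
    return dict(zip(P,[s,e,r,p,kk]))
def fit(q0,n=2,cams=('top','scene')):
    obs=[]
    for i in range(n):
        for c in cams:
            f=viewer.grab_frame(c)
            for nm in P+['rail_base']:
                for d in viewer.pinpoint(nm,f)[:1]:
                    if d['score']>.4: obs.append((f,nm,np.array(d['location'])))
    def res(q):
        m=model(q); m['rail_base']=m['shoulder']; out=[]
        for f,nm,l in obs:
            w=np.r_[m[nm],Z[nm]]; c=rot(f['attitude']).T@(w-f['position'])
            out+=list(np.array([f['fx']*c[0]/c[2]+f['cx'],f['fy']*c[1]/c[2]+f['cy']])-l)
        return out
    s=least_squares(res,q0,loss='soft_l1')
    print('q',np.round(s.x,3)); r=np.reshape(res(s.x),(-1,2))
    for (f,nm,l),e in zip(obs,r): print(nm,np.round(e,1),end='; ')
    print()
    for k,v in model(s.x).items(): print(k,np.round(v,1))
    return s.x
E
python3 - <<'E'
from h import *
q=fit([603,-132,.29,1.23,1.27,2.0],3)
m=model(np.r_[q[:3],0,0,0]);print({k:np.round(v,1) for k,v in m.items()})
print(sensors.state()['time_s'])
E
```

```text
q [ 6.02624e+02 -1.30057e+02  3.08000e-01  1.23700e+00  1.28200e+00
  1.94100e+00]
shoulder [2.5 0.2]; elbow_knob [-1.  -4.7]; ring_knob [-0.4 -0.2]; keeper_knob [-0.3 -1.3]; rail_base [-1.6 -1.2]; shoulder [3.  0.7]; elbow_knob [-0.3 -0.8]; ring_knob [-0.  -0.7]; keeper_pivot [ 2.8 -1.8]; keeper_knob [0.7 0.8]; rail_base [-0.6 -0.7]; shoulder [0.2 1. ]; elbow_knob [-0.8 -0.5]; ring_knob [0.8 0.9]; keeper_pivot [1.8 1.5]; keeper_knob [ 0.8 -2.6]; rail_base [ 0.9 -0.3]; shoulder [2.  0.9]; elbow_knob [-3.5  0.4]; ring_knob [1.4 2.2]; keeper_pivot [-0.4 -3.1]; keeper_knob [-0.8  1.3]; rail_base [-2.9  2. ]; shoulder [-1.6  2.5]; elbow_knob [1.7 1. ]; ring_knob [-1.8  1.3]; keeper_pivot [-0.7  3.6]; rail_base [ 0.  -0.2]; shoulder [ 1.9 -0.3]; elbow_knob [-1.6  0.2]; ring_knob [3.2 3.9]; keeper_pivot [ 3.6 -3. ]; keeper_knob [-2.1  0.4]; rail_base [-1.6 -0.4]; 
shoulder [ 602.6 -130.1]
elbow_knob [ 432.7 -125.6]
ring_knob [486.9  40.7]
keeper_pivot [620.1  -3.8]
keeper_knob [670.3 -66.1]
{'shoulder': array([ 602.6, -130.1]), 'elbow_knob': array([551.1,  31.9]), 'ring_knob': array([ 604.1, -134.8]), 'keeper_pivot': array([620.1,  -3.8]), 'keeper_knob': array([543.9, -28.1])}
3.25
```

Call:
step_arm(plan=[0,0,0,0,0,0.1132,0,0,0,0,0,0.1132,0,0,0,0,0,0.1132,0,0,0,0,0,0.1132], hand=9.1)

```text
time_s: 3.58
ee_pos: [251.5, -517.1, 228.0]
ee_rot: [180.0, -0.0, -0.3]
force: [0.2, 0.0, -0.5]
gripper_width: 91.2
gripper_force: 0.0
```

Call:
step_arm(plan=[1.57,-3.72,0,0,0,0,1.57,-3.72,0,0,0,0,1.57,-3.72,0,0,0,0,1.57,-3.72,0,0,0,0,1.57,-3.72,0,0,0,0])

```text
time_s: 4.0
ee_pos: [330.3, -329.4, 228.0]
ee_rot: [180.0, -0.0, -0.1]
force: [1.1, 0.2, 0.2]
gripper_width: 91.0
gripper_force: 0.0
```

Call:
step_arm(plan=[1.57,-3.72,0,0,0,0,1.57,-3.72,0,0,0,0,1.57,-3.72,0,0,0,0,1.57,-3.72,0,0,0,0,1.57,-3.72,0,0,0,0])

```text
time_s: 4.42
ee_pos: [408.9, -143.2, 228.3]
ee_rot: [180.0, -0.0, -0.0]
force: [0.1, -0.4, -0.0]
gripper_width: 91.0
gripper_force: 0.0
```

Call:
step_arm(plan=[1.57,-3.72,0,0,0,0,1.57,-3.72,0,0,0,0,1.57,-3.72,0,0,0,0,1.57,-3.72,0,0,0,0,1.57,-3.72,0,0,0,0])

```text
time_s: 4.83
ee_pos: [487.4, 43.0, 228.2]
ee_rot: [180.0, -0.0, 0.0]
force: [0.1, -1.2, 0.8]
gripper_width: 90.6
gripper_force: 0.0
```

Call:
step_arm(plan=[0,0,2,0,0,0,0,0,2,0,0,0,0,0,2,0,0,0,0,0,0,0,0,0])

```text
time_s: 5.17
ee_pos: [484.5, 41.2, 164.6]
ee_rot: [180.0, 0.4, 0.1]
force: [-0.5, -0.5, -0.3]
gripper_width: 91.1
gripper_force: 0.0
```

Call:
step_arm(plan=[0,0,2.6,0,0,0,0,0,2.6,0,0,0,0,0,2.5,0,0,0,0,0,0,0,0,0])

```text
time_s: 5.5
ee_pos: [484.4, 40.5, 88.1]
ee_rot: [180.0, 0.4, -0.0]
force: [-1.3, 0.1, -0.0]
gripper_width: 90.7
gripper_force: 0.0
```

Call:
step_arm(plan=[0,0,0,0,0,0,0,0,0,0,0,0,0,0,0,0,0,0,0,0,0,0,0,0,0,0,0,0,0,0], hand=1.5, newtons=10)

```text
time_s: 5.92
ee_pos: [487.8, 40.9, 92.2]
ee_rot: [-180.0, -0.1, -0.0]
force: [-0.9, -0.1, 1.2]
gripper_width: 60.9
gripper_force: 0.0
```

Call:
step_arm(plan=[0,0,0,0,0,0,0,0,0,0,0,0,0,0,0,0,0,0,0,0,0,0,0,0,0,0,0,0,0,0])

```text
time_s: 6.33
ee_pos: [487.0, 40.8, 90.9]
ee_rot: [180.0, 0.0, 0.0]
force: [-0.1, -3.1, -0.0]
gripper_width: 27.5
gripper_force: 1.5
```

```bash
python3 - <<'E'
from h import *
look(('top',),['ring_knob','elbow_knob'],save='b'); look(('scene',),['ring_knob','elbow_knob'],save='b')
s=sensors.state();print(s['time_s'],s['ee_pos'],s['force'],s['gripper_width'],s['gripper_force'])
a=cv2.imread('pics/b_scene.png');cv2.imwrite('pics/b2.png',cv2.resize(a[130:330,80:340],None,fx=3,fy=3))
E
```

```text
top elbow_knob 0.92 [360. 299.] [ 426.2 -129.5]
scene ring_knob 0.93 [222. 184.] [484.5  49.9]
scene elbow_knob 0.61 [151. 212.] [ 440.3 -127.6]
scene elbow_knob 0.48 [243. 242.] [665.5 -68.3]
6.6333 [486.93416735  40.6054572   90.88259356] [-0.57121455 -2.98200249  0.30145522] 25.529708286794932 9.999901056289673
```

View pics/b2.png

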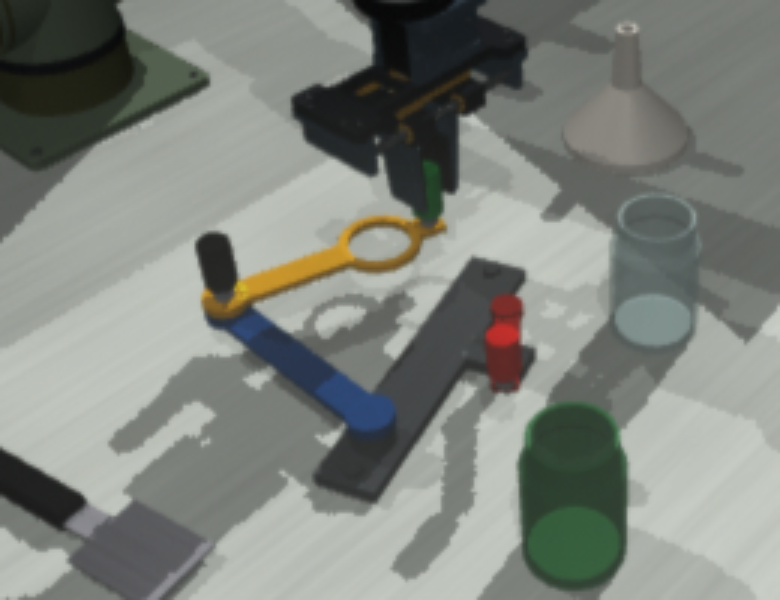

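The fingers hold the green knob (around (430,190) in the crop), and the blue and red parts haven't moved. Next I compute the fold arc.

```bash
cat >> h.py <<'E'
def arc(c,p0,ang,n):
    """rows (tool yaw 0) turning p0 about c by ang deg in n steps, 5 rows per call"""
    c,p0=np.array(c,float),np.array(p0,float)
    w=np.array([c+R.from_euler('z',ang*i/n,degrees=True).as_matrix()[:2,:2]@(p0-c) for i in range(n+1)])
    d=np.diff(np.round(w/10,2),axis=0); print('end',w[-1])
    for i in range(0,n,5): print([float(v) for r in d[i:i+5] for v in np.round([r[0],-r[1],0,0,0,0],2)])
E
python3 - <<'E'
from h import *
arc([432.7,-125.6],[487,40.6],-73.4,20)
E
```

```text
end [ 607.48609023 -130.15550913]
[1.05, 0.38, 0.0, 0.0, 0.0, 0.0, 1.03, 0.45, 0.0, 0.0, 0.0, 0.0, 0.99, 0.51, 0.0, 0.0, 0.0, 0.0, 0.96, 0.58, 0.0, 0.0, 0.0, 0.0, 0.93, 0.63, 0.0, 0.0, 0.0, 0.0]
[0.88, 0.7, 0.0, 0.0, 0.0, 0.0, 0.83, 0.75, 0.0, 0.0, 0.0, 0.0, 0.78, 0.8, 0.0, 0.0, 0.0, 0.0, 0.73, 0.85, 0.0, 0.0, 0.0, 0.0, 0.68, 0.89, 0.0, 0.0, 0.0, 0.0]
[0.61, 0.93, 0.0, 0.0, 0.0, 0.0, 0.56, 0.98, 0.0, 0.0, 0.0, 0.0, 0.49, 1.0, 0.0, 0.0, 0.0, 0.0, 0.42, 1.04, 0.0, 0.0, 0.0, 0.0, 0.36, 1.06, 0.0, 0.0, 0.0, 0.0]
[0.29, 1.08, 0.0, 0.0, 0.0, 0.0, 0.22, 1.1, 0.0, 0.0, 0.0, 0.0, 0.15, 1.11, 0.0, 0.0, 0.0, 0.0, 0.08, 1.12, 0.0, 0.0, 0.0, 0.0, 0.01, 1.12, 0.0, 0.0, 0.0, 0.0]
```

Call:
step_arm(plan=[1.05,0.38,0,0,0,0,1.03,0.45,0,0,0,0,0.99,0.51,0,0,0,0,0.96,0.58,0,0,0,0,0.93,0.63,0,0,0,0])

```text
time_s: 7.05
ee_pos: [538.9, 15.5, 90.9]
ee_rot: [-179.9, -0.1, -0.1]
force: [1.2, 4.9, -0.2]
gripper_width: 25.7
gripper_force: 10.0
```

Call:
step_arm(plan=[0.88,0.7,0,0,0,0,0.83,0.75,0,0,0,0,0.78,0.8,0,0,0,0,0.73,0.85,0,0,0,0,0.68,0.89,0,0,0,0])

```text
time_s: 7.47
ee_pos: [576.8, -25.3, 91.0]
ee_rot: [-180.0, -0.1, -0.0]
force: [1.1, 5.0, -1.3]
gripper_width: 25.7
gripper_force: 10.0
```

```bash
python3 - <<'E'
from h import *
look(('top','scene'),['ring_knob','elbow_knob'],save='c')
s=sensors.state();print(s['time_s'],s['ee_pos'],s['force'],s['gripper_width'],s['gripper_force'])
E
```

```text
top elbow_knob 0.98 [364. 300.] [ 425.2 -138.4]
scene ring_knob 0.55 [225. 211.] [564.3 -20.1]
scene elbow_knob 0.83 [148. 213.] [ 436.8 -133.7]
7.7667 [576.11116626 -24.60073643  91.02529372] [ 4.19004372  1.75342123 -3.58556794] 25.98991296524369 9.999506771564484
```

Call:
step_arm(plan=[0.61,0.93,0,0,0,0,0.56,0.98,0,0,0,0,0.49,1.0,0,0,0,0,0.42,1.04,0,0,0,0,0.36,1.06,0,0,0,0])

```text
time_s: 8.18
ee_pos: [600.7, -74.4, 91.0]
ee_rot: [-179.9, -0.1, -0.0]
force: [4.7, 5.2, -3.2]
gripper_width: 25.6
gripper_force: 10.0
```

Call:
step_arm(plan=[0.29,1.08,0,0,0,0,0.22,1.1,0,0,0,0,0.15,1.11,0,0,0,0,0.08,0.7,0,0,0,0,0,0,0,0,0,0])

```text
time_s: 8.6
ee_pos: [611.4, -115.8, 91.4]
ee_rot: [179.9, -0.5, -0.1]
force: [12.0, 1.8, -5.6]
gripper_width: 25.4
gripper_force: 10.0
```

Call:
step_arm(plan=[0,0.4,0,0,0,0,0,0.2,0,0,0,0,0,0,0,0,0,0])

```text
time_s: 8.85
ee_pos: [611.9, -120.9, 91.5]
ee_rot: [180.0, -0.6, -0.0]
force: [12.5, 2.1, -6.9]
gripper_width: 25.8
gripper_force: 10.0
```

```bash
python3 - <<'E'
from h import *
look(('top','scene'),['ring_knob','elbow_knob','shoulder'],save='d')
s=sensors.state();print(s['time_s'],s['ee_pos'],s['force'],s['gripper_width'],s['gripper_force'])
E
```

```text
top shoulder 0.31 [303. 211.] [629.2  -2.6]
scene ring_knob 0.83 [204. 244.] [ 607.6 -121.9]
scene ring_knob 0.73 [198. 243.] [ 596.8 -128.2]
scene elbow_knob 0.68 [142. 218.] [ 441.9 -154.4]
scene shoulder 0.71 [196. 245.] [ 598.3 -135.5]
scene shoulder 0.58 [290. 174.] [585.5 185.8]
9.25 [ 611.9032045  -120.73926043   91.51820353] [12.8392165   2.57518823 -5.6218345 ] 25.59035025485557 9.999039620161057
```

```bash
python3 - <<'E'
import cv2,numpy as np
a=cv2.imread('pics/d_scene.png')[150:320,90:290];b=cv2.imread('pics/d_top.png')[150:320,260:460]
cv2.imwrite('pics/d2.png',np.hstack([cv2.resize(x,(395,336),interpolation=cv2.INTER_CUBIC) for x in (a,b)]))
E
```

```text
(no output)
```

View pics/d2.png

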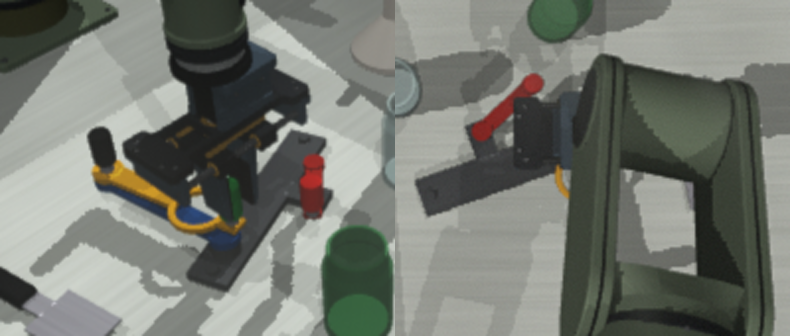

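The fold is nearly complete: the green knob is a few mm short of the stop, and the blue bar was dragged a little further out. I'll relax the grip and push the knob with one finger.

Call:
step_arm(plan=[0,0,0,0,0,0,0,0,0,0,0,0,0,0,0,0,0,0], hand=4)

```text
time_s: 9.5
ee_pos: [606.0, -120.8, 90.8]
ee_rot: [180.0, 0.2, 0.0]
force: [0.1, 0.4, 0.1]
gripper_width: 39.3
gripper_force: 0.0
```

Call:
step_arm(plan=[0.3,0.4,0,0,0,0,0,0.4,0,0,0,0,0,0.2,0,0,0,0,0,0.2,0,0,0,0])

```text
time_s: 9.83
ee_pos: [610.5, -132.9, 91.0]
ee_rot: [-180.0, -0.0, -0.0]
force: [0.6, 1.1, 0.3]
gripper_width: 39.8
gripper_force: 0.4
```

Call:
step_arm(plan=[0,0.2,0,0,0,0,0,0.2,0,0,0,0,0,0,0,0,0,0])

```text
time_s: 10.08
ee_pos: [610.4, -137.0, 90.9]
ee_rot: [180.0, 0.0, -0.0]
force: [0.3, -0.9, 0.6]
gripper_width: 39.8
gripper_force: 0.0
```

Call:
step_arm(plan=[0,0.1,0,0,0,0,0,0.1,0,0,0,0,0,0,0,0,0,0])

```text
time_s: 10.33
ee_pos: [610.4, -137.7, 90.9]
ee_rot: [-179.9, 0.0, -0.0]
force: [0.6, 3.8, -0.2]
gripper_width: 40.0
gripper_force: 1.9
```

Call:
step_arm(plan=[0,0.1,0,0,0,0,0,0.1,0,0,0,0,0,0,0,0,0,0])

```text
time_s: 10.58
ee_pos: [610.3, -137.9, 90.8]
ee_rot: [-179.7, 0.0, -0.1]
force: [0.8, 8.8, 0.5]
gripper_width: 40.0
gripper_force: 4.6
```

Call:
step_arm(plan=[0,0.1,0,0,0,0,0,0.1,0,0,0,0,0,0,0,0,0,0])

```text
time_s: 10.83
ee_pos: [610.3, -138.0, 90.7]
ee_rot: [-179.5, 0.1, -0.1]
force: [1.3, 14.6, 1.4]
gripper_width: 40.3
gripper_force: 7.2
```

Call:
step_arm(plan=[0,0.1,0,0,0,0,0,0.1,0,0,0,0,0,0,0,0,0,0])

```text
time_s: 11.08
ee_pos: [610.3, -138.2, 90.7]
ee_rot: [-179.4, 0.1, -0.1]
force: [1.5, 20.5, 2.0]
gripper_width: 40.3
gripper_force: 9.7
```

Call:
step_arm(plan=[0,-0.6,0,0,0,0,0,-0.6,0,0,0,0,0,0,-3,0,0,0,0,0,-4,0,0,0,0,0,0,0,0,0])

```text
time_s: 11.5
ee_pos: [614.5, -134.0, 168.5]
ee_rot: [179.7, -0.8, 0.0]
force: [1.7, -1.2, 0.8]
gripper_width: 40.0
gripper_force: 0.0
```

Call:
step_arm(plan=[-1.5,-4,0,0,0,0,-1.5,-3.9,0,0,0,0,-1.5,-3.9,0,0,0,0,-1.5,-3.9,0,0,0,0,-1.5,-3.9,0,0,0,0], hand=9.1)

```text
time_s: 11.92
ee_pos: [535.3, 62.8, 161.2]
ee_rot: [179.9, -0.1, -0.0]
force: [0.9, 0.2, -0.5]
gripper_width: 70.2
gripper_force: 0.0
```

```bash
python3 - <<'E'
from h import *
q=fit([602.6,-130,.308,1.37,0,1.94],3)
m=model(np.r_[q[:3],0,0,0]);print({k:np.round(v,1) for k,v in m.items()})
look(('top',),[],save='e')
a=cv2.imread('pics/e_top.png');cv2.imwrite('pics/e2.png',cv2.resize(a[140:340,240:440],None,fx=3,fy=3))
s=sensors.state();print(s['time_s'],s['ee_pos'],s['force'])
E
```

```text
q [ 6.00953e+02 -1.29311e+02  2.96000e-01  1.41800e+00 -1.10000e-02
  1.96100e+00]
shoulder [0.8 2.3]; elbow_knob [ 0.6 -2.5]; ring_knob [-0.8 -1.4]; keeper_pivot [-1.   0.5]; keeper_knob [ 1.2 -0.6]; rail_base [ 0.7 -1.1]; shoulder [1.5 1.9]; elbow_knob [-0. -4.]; ring_knob [-0.9  0.8]; keeper_pivot [ 5.4 -1.8]; keeper_knob [-0.8  2.4]; rail_base [-4.1 -0.5]; shoulder [-0.4  0.9]; elbow_knob [ 1.9 -1.8]; ring_knob [-0.6  0.4]; keeper_pivot [1.  3.8]; keeper_knob [ 4.4 -2.1]; rail_base [-0.1 -0.7]; shoulder [ 2.4 -0. ]; elbow_knob [-0.4  0.8]; ring_knob [-0.2  0.5]; keeper_pivot [ 1.7 -3.6]; keeper_knob [0.1 1.9]; rail_base [-3.   0.1]; shoulder [-0.6  1.6]; elbow_knob [-1.9  0.5]; ring_knob [0.9 0.8]; keeper_pivot [-0.5  1.8]; keeper_knob [ 3.1 -0.2]; rail_base [-2.5  1.7]; shoulder [4.9 0.8]; elbow_knob [ 1.4 -0.4]; ring_knob [ 1.8 -0.3]; keeper_pivot [-0.7 -3.8]; keeper_knob [ 2.3 -0.7]; rail_base [-2.4 -0. ]; 
shoulder [ 601.  -129.3]
elbow_knob [ 432.7 -153.6]
ring_knob [ 606.2 -130.4]
keeper_pivot [620.1  -3.3]
keeper_knob [670.7 -65.2]
{'shoulder': array([ 601. , -129.3]), 'elbow_knob': array([551.4,  33.3]), 'ring_knob': array([ 602.4, -134.1]), 'keeper_pivot': array([620.1,  -3.3]), 'keeper_knob': array([543.5, -26.6])}
14.0667 [536.00861135  62.10162313 160.9519641 ] [-0.07295758  0.61614058 -0.04413349]
```

View pics/e2.png

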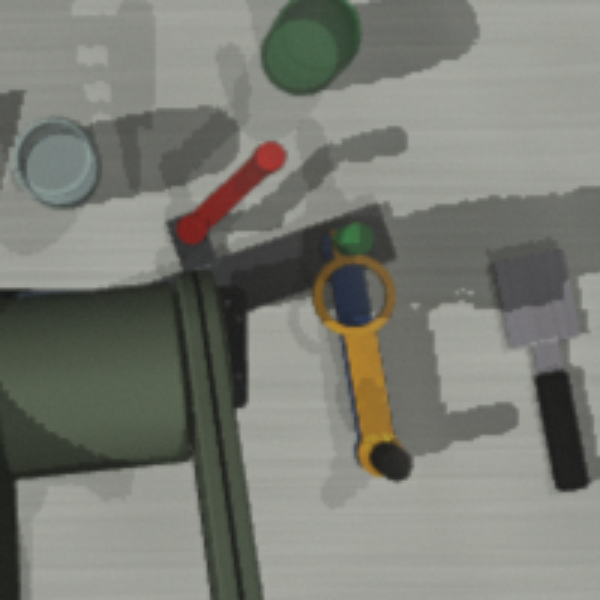

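The yellow segment lies over the blue one, with the green knob at the shoulder (355,238 in the crop); keeper and jars are unchanged. Next: the elbow knob, with the gripper half-turned so it can rotate along with the swing.

Call:
step_arm(plan=[-1.72,3.57,0,0,0,0,-1.72,3.57,0,0,0,0,-1.72,3.57,0,0,0,0,-1.72,3.57,0,0,0,0,-1.72,3.57,0,0,0,0])

```text
time_s: 14.48
ee_pos: [449.0, -117.7, 161.1]
ee_rot: [180.0, -0.0, 0.1]
force: [0.5, 0.2, -0.6]
gripper_width: 91.0
gripper_force: 0.0
```

Call:
step_arm(plan=[-1.72,3.57,0,0,0,0,0,0,0,0,0,-0.117,0,0,0,0,0,-0.117,0,0,0,0,0,-0.117,0,0,0,0,0,-0.117])

```text
time_s: 14.9
ee_pos: [432.6, -152.6, 161.1]
ee_rot: [180.0, -0.0, 27.1]
force: [1.0, -0.7, 0.2]
gripper_width: 91.0
gripper_force: 0.0
```

Call:
step_arm(plan=[0,0,0,0,0,-0.117,0,0,0,0,0,-0.117,0,0,0,0,0,-0.117,0,0,0,0,0,-0.117,0,0,0,0,0,-0.117])

```text
time_s: 15.32
ee_pos: [432.8, -152.2, 161.0]
ee_rot: [180.0, 0.0, 60.7]
force: [-0.0, -0.6, 0.1]
gripper_width: 91.5
gripper_force: 0.0
```

Call:
step_arm(plan=[0,0,0,0,0,-0.117,0,0,0,0,0,-0.117,0,0,0,0,0,-0.117,0,0,0,0,0,-0.117,0,0,0,0,0,-0.117])

```text
time_s: 15.73
ee_pos: [432.8, -152.1, 161.0]
ee_rot: [180.0, 0.0, 94.2]
force: [0.0, -0.2, 1.0]
gripper_width: 91.0
gripper_force: 0.0
```

Call:
step_arm(plan=[0,0,0,0,0,-0.117,0,0,0,0,0,-0.117,0,0,0,0,0,-0.117,0,0,0,0,0,-0.117,0,0,0,0,0,-0.117])

```text
time_s: 16.15
ee_pos: [432.8, -152.1, 161.0]
ee_rot: [180.0, 0.0, 127.7]
force: [-0.7, 0.4, -0.3]
gripper_width: 91.0
gripper_force: 0.0
```

Call:
step_arm(plan=[0,0,0,0,0,-0.117,0,0,0,0,0,-0.117,0,0,0,0,0,-0.117,0,0,0,0,0,-0.117,0,0,0,0,0,-0.117])

```text
time_s: 16.57
ee_pos: [432.8, -152.1, 161.0]
ee_rot: [-180.0, 0.0, 161.2]
force: [0.3, -0.8, -0.1]
gripper_width: 91.3
gripper_force: 0.0
```

Call:
step_arm(plan=[0,0,0,0,0,-0.117,0,0,0,0,0,-0.117,0,0,0,0,0,-0.117,0,0,0,0,0,-0.117,0,0,0,0,0,0])

```text
time_s: 16.98
ee_pos: [432.9, -152.1, 161.0]
ee_rot: [-180.0, 0.0, -172.2]
force: [-0.1, -0.2, -0.1]
gripper_width: 91.3
gripper_force: 0.0
```

```bash
python3 - <<'E'
from h import *
look(('scene','scene'),['elbow_knob','ring_knob'])
s=sensors.state();print(s['time_s'],s['ee_pos'],s['ee_rot'],s['qpos'])
E
```

```text
scene elbow_knob 0.7 [138. 217.] [ 431.6 -156.7]
scene ring_knob 0.74 [203. 245.] [ 608.  -125.8]
scene elbow_knob 0.84 [141. 218.] [ 441.5 -155.1]
scene ring_knob 0.83 [202. 245.] [ 606.  -127.5]
scene ring_knob 0.6 [208. 280.] [ 685.9 -182.6]
17.2833 [ 432.77977763 -152.0672577   160.94068855] [-1.79997232e+02 -1.25737883e-03 -1.72369695e+02] [-2.07945323e+01  1.12387251e+01  1.10057422e+02 -3.54929507e-03
  5.87036416e+01 -1.18422994e+02]
```

Call:
step_arm(plan=[0,0,2.4,0,0,0,0,0,2.4,0,0,0,0,0,2.2,0,0,0,0,0,0,0,0,0])

```text
time_s: 17.62
ee_pos: [430.0, -151.0, 87.7]
ee_rot: [179.8, -0.4, -172.4]
force: [0.2, -0.0, 0.4]
gripper_width: 91.3
gripper_force: 0.0
```

Call:
step_arm(plan=[0,0,0,0,0,0,0,0,0,0,0,0,0,0,0,0,0,0,0,0,0,0,0,0,0,0,0,0,0,0], hand=1.5, newtons=15)

```text
time_s: 18.03
ee_pos: [433.4, -152.3, 91.9]
ee_rot: [-179.9, 0.1, -172.3]
force: [0.0, 0.5, 0.5]
gripper_width: 60.4
gripper_force: 0.0
```

Call:
step_arm(plan=[0,0,0,0,0,0,0,0,0,0,0,0,0,0,0,0,0,0,0,0,0,0,0,0,0,0,0,0,0,0])

```text
time_s: 18.45
ee_pos: [432.7, -152.7, 91.0]
ee_rot: [-179.9, -0.0, -172.3]
force: [-1.1, -4.3, 0.4]
gripper_width: 27.2
gripper_force: 1.5
```

Call:
step_arm(plan=[0,0,0,0,0,0,0,0,0,0,0,0,0,0,0,0,0,0])

```text
time_s: 18.7
ee_pos: [432.6, -152.5, 91.0]
ee_rot: [-180.0, -0.0, -172.3]
force: [-1.7, -3.5, 1.5]
gripper_width: 25.9
gripper_force: 15.0
```

Call:
step_arm(plan=[-0.01,0.51,0,0,0,0.03,-0.021,0.85,0,0,0,0.05,-0.021,0.85,0,0,0,0.05,-0.021,0.85,0,0,0,0.05,-0.021,0.85,0,0,0,0.05])

```text
time_s: 19.12
ee_pos: [432.3, -113.0, 91.0]
ee_rot: [-180.0, 0.0, 174.4]
force: [0.4, -3.6, -0.3]
gripper_width: 25.5
gripper_force: 15.0
```

Call:
step_arm(plan=[-0.021,0.85,0,0,0,0.05,-0.021,0.85,0,0,0,0.05,-0.021,0.85,0,0,0,0.05,-0.021,0.85,0,0,0,0.05,-0.021,0.85,0,0,0,0.05])

```text
time_s: 19.53
ee_pos: [442.0, -71.5, 91.0]
ee_rot: [-180.0, 0.1, 160.1]
force: [1.2, -4.0, -0.1]
gripper_width: 25.9
gripper_force: 15.0
```

```bash
python3 - <<'E'
from h import *
s=sensors.state();print(s['time_s'],s['ee_pos'],s['ee_rot'],s['force'],s['torque'],s['gripper_width'],np.hypot(*(s['ee_pos'][:2]-[601.5,-129.6])))
E
```

```text
19.5333 [441.9621169  -71.54897932  91.01422107] [-1.79990076e+02  8.50386618e-02  1.60081337e+02] [ 1.24833466 -3.97383785 -0.14686273] [-0.60910499 -0.30720047  0.01078304] 25.86731943235943 169.7711905669326
```

Call:
step_arm(plan=[-0.021,0.85,0,0,0,0.05,-0.021,0.85,0,0,0,0.05,-0.021,0.85,0,0,0,0.05,-0.021,0.85,0,0,0,0.05,-0.021,0.85,0,0,0,0.05])

```text
time_s: 19.95
ee_pos: [461.4, -33.8, 91.0]
ee_rot: [180.0, 0.1, 145.8]
force: [1.9, -4.4, -1.8]
gripper_width: 25.6
gripper_force: 15.0
```

Call:
step_arm(plan=[-0.021,0.85,0,0,0,0.05,-0.021,0.85,0,0,0,0.05,-0.021,0.85,0,0,0,0.05,-0.021,0.85,0,0,0,0.05,-0.021,0.85,0,0,0,0.05])

```text
time_s: 20.37
ee_pos: [489.4, -2.2, 91.0]
ee_rot: [180.0, 0.1, 131.5]
force: [1.9, -5.8, -0.1]
gripper_width: 25.5
gripper_force: 15.0
```

Call:
step_arm(plan=[-0.021,0.85,0,0,0,0.05,-0.021,0.85,0,0,0,0.05,-0.021,0.85,0,0,0,0.05,-0.01,0.51,0,0,0,0.03,-0.01,0.34,0,0,0,0.02])

```text
time_s: 20.78
ee_pos: [516.9, 17.7, 91.0]
ee_rot: [180.0, 0.1, 120.1]
force: [0.3, -4.6, 2.0]
gripper_width: 25.6
gripper_force: 15.0
```

```bash
python3 - <<'E'
from h import *
s=sensors.state();d=s['ee_pos'][:2]-[601.5,-129.6];print(s['time_s'],s['ee_pos'],s['ee_rot'],s['force'],s['torque'],s['gripper_width'],np.hypot(*d),np.degrees(np.arctan2(d[1],d[0]))-107.3)
E
```

```text
20.7833 [516.8891333   17.68532857  91.00177733] [1.79987590e+02 7.04342110e-02 1.20098665e+02] [ 0.29304408 -4.57230436  2.02692115] [-0.74670224 -0.1651589   0.23179399] 25.616352043442035 169.85866706295798 12.576035403160489
```

Call:
step_arm(plan=[-0.01,0.51,0,0,0,0.03,-0.01,0.51,0,0,0,0.03,-0.01,0.51,0,0,0,0.03,-0.01,0.51,0,0,0,0.03,-0.01,0.51,0,0,0,0.03])

```text
time_s: 21.2
ee_pos: [539.1, 28.6, 91.0]
ee_rot: [-180.0, 0.0, 111.5]
force: [-0.5, -4.3, 1.9]
gripper_width: 25.4
gripper_force: 15.0
```

Call:
step_arm(plan=[0,0.34,0,0,0,0.02,0,0.34,0,0,0,0.02,0,0.17,0,0,0,0.01,0,0,0,0,0,0])

```text
time_s: 21.53
ee_pos: [547.5, 31.8, 91.0]
ee_rot: [180.0, 0.0, 108.6]
force: [0.8, -3.1, 1.0]
gripper_width: 25.4
gripper_force: 15.0
```

Call:
step_arm(plan=[0,0.17,0,0,0,0.01,0,0.17,0,0,0,0.01,0,0,0,0,0,0])

```text
time_s: 21.78
ee_pos: [548.6, 32.0, 90.9]
ee_rot: [-179.8, 0.0, 107.5]
force: [-3.8, -5.9, 5.9]
gripper_width: 25.6
gripper_force: 15.0
```

Call:
step_arm(plan=[0,0.17,0,0,0,0.01,0,0,0,0,0,0])

```text
time_s: 21.95
ee_pos: [548.7, 31.9, 90.8]
ee_rot: [-179.6, 0.0, 106.9]
force: [-6.3, -8.5, 7.6]
gripper_width: 25.8
gripper_force: 15.0
```

Contact with the stop seems reached. I push a bit more to confirm.

Call:
step_arm(plan=[0,0.2,0,0,0,0,0,0.2,0,0,0,0,0,0,0,0,0,0])

```text
time_s: 22.2
ee_pos: [548.8, 31.9, 90.6]
ee_rot: [-179.1, 0.0, 107.0]
force: [-15.4, -11.1, 13.7]
gripper_width: 25.8
gripper_force: 15.0
```

Call:
step_arm(plan=[0,0.2,0,0,0,0,0,0.1,0,0,0,0,0,0,0,0,0,0])

```text
time_s: 22.45
ee_pos: [548.9, 32.0, 90.5]
ee_rot: [-178.7, -0.0, 107.0]
force: [-19.4, -14.2, 18.8]
gripper_width: 25.4
gripper_force: 15.0
```

```bash
python3 - <<'E'
from h import *
s=sensors.state();print(s['ee_pos'],s['ee_rot'],s['force'])
look(('scene','top'),['elbow_knob','ring_knob','rail_base','shoulder','keeper_pivot','keeper_knob'],save='f')
a=cv2.imread('pics/f_scene.png');cv2.imwrite('pics/f2.png',cv2.resize(a[150:330,120:340],None,fx=3,fy=3))
E
```

```text
[548.90270513  31.9869438   90.45369425] [-1.78695563e+02 -1.21698026e-02  1.06973058e+02] [-19.40620867 -14.21226299  18.79420033]
scene elbow_knob 0.65 [237. 196.] [547.1  36.3]
scene ring_knob 0.91 [196. 245.] [ 598.2 -134. ]
scene rail_base 0.8 [207. 277.] [ 600.3 -123. ]
scene shoulder 0.9 [198. 246.] [ 602.1 -134.6]
scene keeper_pivot 0.81 [247. 219.] [624.4 -13.5]
scene keeper_knob 0.78 [244. 243.] [670.9 -69.8]
top ring_knob 0.84 [362. 221.] [ 605.2 -136.4]
top ring_knob 0.64 [328. 192.] [673.  -61.2]
top rail_base 0.62 [347. 225.] [ 598.  -121.2]
top shoulder 0.56 [359. 221.] [ 603.7 -130.2]
top keeper_pivot 0.74 [301. 213.] [623.5   3.3]
top keeper_knob 0.87 [332. 195.] [665.3 -70.3]
```

View pics/f2.png

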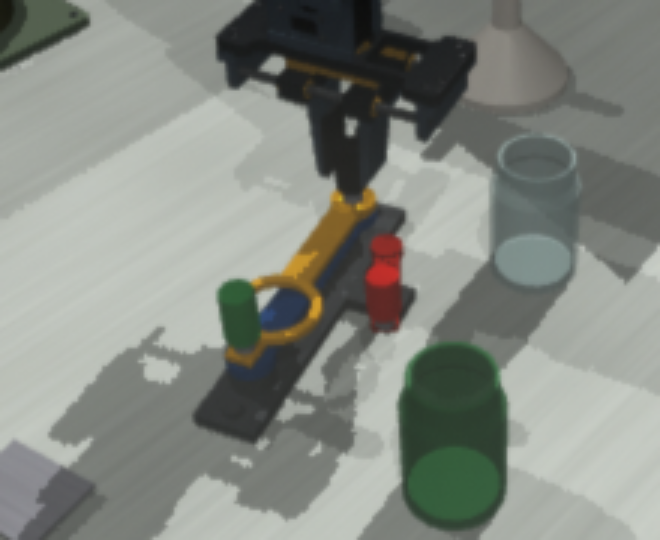

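Blue lies along the rail with yellow folded on it; the force climbs without motion, so it is on its stop. Next: release and go to the keeper.

Call:
step_arm(plan=[0,0,0,0,0,0,0,0,0,0,0,0,0,0,0,0,0,0,0,0,0,0,0,0], hand=6)

```text
time_s: 23.48
ee_pos: [558.3, 36.0, 90.7]
ee_rot: [180.0, -0.1, 106.8]
force: [0.3, 0.1, -0.1]
gripper_width: 49.5
gripper_force: 0.0
```

Call:
step_arm(plan=[0,-0.5,0,0,0,0,0,0,-2,0,0,0,0,0,-3,0,0,0,0,0,-3,0,0,0,0,0,0,0,0,0])

```text
time_s: 23.9
ee_pos: [557.3, 34.7, 176.7]
ee_rot: [179.3, 0.1, 106.9]
force: [1.8, 0.7, 0.8]
gripper_width: 59.9
gripper_force: 0.0
```

Call:
step_arm(plan=[-3.2,2.2,0,0,0,0,-3.2,2.2,0,0,0,0,-3.2,2.2,0,0,0,0,-3.2,2.0,0,0,0,0,0,0,0,0,0,0])

```text
time_s: 24.32
ee_pos: [677.9, -67.5, 169.4]
ee_rot: [179.8, 0.2, 106.7]
force: [-0.2, 0.7, 1.0]
gripper_width: 59.6
gripper_force: 0.0
```

Call:
step_arm(plan=[0,0,0,0,0,-0.096,0,0,0,0,0,-0.096,0,0,0,0,0,-0.096,0,0,0,0,0,-0.096,0,0,0,0,0,0])

```text
time_s: 24.73
ee_pos: [672.9, -62.7, 170.3]
ee_rot: [180.0, -0.1, 129.0]
force: [0.4, -0.0, -0.0]
gripper_width: 59.7
gripper_force: 0.0
```

```bash
python3 - <<'E'
from h import *
s=sensors.state();print(s['time_s'],s['ee_pos'],s['ee_rot'],s['force'],s['gripper_width'])
q=fit([602.,-130,.3,0,0,1.95],3)
d=model(q)['keeper_knob']-s['ee_pos'][:2];y=np.radians(s['ee_rot'][2]);print('tool dxy',d@[np.cos(y),np.sin(y)],d@[np.sin(y),-np.cos(y)],'phi',np.degrees(q[2]+q[5])-180)
E
```

```text
24.7333 [672.93449875 -62.73818132 170.32135787] [ 1.79997323e+02 -6.48057906e-02  1.29002768e+02] [ 0.41224997 -0.00262865 -0.0219763 ] 59.72863062512086
q [ 6.01636e+02 -1.29790e+02  2.70000e-01  4.90000e-02 -4.00000e-03
  1.96700e+00]
shoulder [-0.5  2.2]; elbow_knob [-1.2 -3.5]; ring_knob [-3.   2.4]; keeper_pivot [-1.5  0.8]; rail_base [ 0. -1.]; shoulder [ 0.5 -1.7]; elbow_knob [-0.5 -0.6]; ring_knob [0.2 2.7]; keeper_pivot [ 0.3 -2.9]; keeper_knob [1.2 1.5]; rail_base [-0.8  0.9]; shoulder [-0.2  1.5]; elbow_knob [-0.1 -0. ]; ring_knob [0.3 1.9]; keeper_pivot [-0.7  0.3]; rail_base [ 2.7 -0.4]; shoulder [0.2 0.5]; elbow_knob [-1. -1.]; ring_knob [2.4 1.2]; keeper_pivot [ 5.5 -0.9]; keeper_knob [0.  2.6]; rail_base [-1.   1.9]; shoulder [-1.2  1.6]; elbow_knob [-0.8 -0.6]; ring_knob [ 1.2 -0.5]; keeper_pivot [1.3 0.8]; rail_base [ 0.7 -1.8]; shoulder [ 4.5 -0.9]; elbow_knob [-2.1  4.1]; ring_knob [-0.4  0.4]; keeper_pivot [ 3.  -1.2]; keeper_knob [-1.7  1.7]; rail_base [-2.3  1.3]; 
shoulder [ 601.6 -129.8]
elbow_knob [548.4  31.7]
ring_knob [ 602.5 -134.8]
keeper_pivot [624.   -4.3]
keeper_knob [673.4 -67.2]
tool dxy -3.7725050343315303 -2.4037858756734676 phi -51.826656891293425
```

Call:
step_arm(plan=[-0.3,-0.2,2.6,0,0,0,0,0,2.6,0,0,0,0,0,2.5,0,0,0,0,0,0,0,0,0])

```text
time_s: 27.17
ee_pos: [670.1, -66.8, 88.5]
ee_rot: [-179.6, -0.4, 128.9]
force: [-0.9, 0.5, -0.4]
gripper_width: 60.2
gripper_force: 0.0
```

Call:
step_arm(plan=[0,0,0,0,0,0,0,0,0,0,0,0,0,0,0,0,0,0,0,0,0,0,0,0,0,0,0,0,0,0], hand=1.5, newtons=8)

```text
time_s: 27.58
ee_pos: [674.4, -67.2, 95.5]
ee_rot: [179.9, 0.1, 128.9]
force: [0.2, 0.5, 0.5]
gripper_width: 29.7
gripper_force: 0.0
```

Call:
step_arm(plan=[0,0,0,0,0,0,0,0,0,0,0,0,0,0,0,0,0,0,0,0,0,0,0,0])

```text
time_s: 27.92
ee_pos: [674.3, -67.2, 95.0]
ee_rot: [179.9, 0.1, 128.9]
force: [-0.2, 0.2, 5.8]
gripper_width: 23.6
gripper_force: 8.0
```

Call:
step_arm(plan=[0.03,-0.54,0,0,0,0.025,0.018,-0.54,0,0,0,0.065,0.018,-0.54,0,0,0,0.065,0.018,-0.54,0,0,0,0.065,0.018,-0.54,0,0,0,0.065])

```text
time_s: 28.33
ee_pos: [652.2, -81.5, 95.0]
ee_rot: [179.8, 0.1, 112.3]
force: [3.6, 0.3, 4.0]
gripper_width: 23.4
gripper_force: 8.0
```

Call:
step_arm(plan=[0.018,-0.54,0,0,0,0.065,0.018,-0.54,0,0,0,0.065,0.018,-0.54,0,0,0,0.065,0.018,-0.54,0,0,0,0.065,0.018,-0.54,0,0,0,0.065])

```text
time_s: 28.75
ee_pos: [625.8, -88.1, 94.9]
ee_rot: [179.7, 0.1, 93.7]
force: [3.0, -0.8, 4.5]
gripper_width: 23.4
gripper_force: 8.0
```

```bash
python3 - <<'E'
from h import *
s=sensors.state();d=s['ee_pos'][:2]-[618.5,-3.5];print(s['time_s'],s['ee_pos'],s['ee_rot'],s['force'],s['torque'],s['gripper_width'],np.hypot(*d),np.degrees(np.arctan2(d[1],d[0])))
E
```

```text
28.75 [625.84921109 -88.11080705  94.93503654] [1.79738381e+02 9.75502050e-02 9.37208112e+01] [ 3.04957202 -0.81546056  4.549652  ] [-0.17965462 -0.58568027 -0.14585817] 23.42298341207905 84.92937992226287 -85.03580429606188
```

Call:
step_arm(plan=[0.018,-0.54,0,0,0,0.065,0.018,-0.54,0,0,0,0.065,0.018,-0.54,0,0,0,0.065,0.018,-0.54,0,0,0,0.065,0.018,-0.54,0,0,0,0.065])

```text
time_s: 29.17
ee_pos: [598.9, -85.9, 94.9]
ee_rot: [179.7, 0.1, 75.1]
force: [1.9, -2.8, 4.7]
gripper_width: 24.0
gripper_force: 8.0
```

Call:
step_arm(plan=[0.018,-0.54,0,0,0,0.065,0.018,-0.54,0,0,0,0.065,0.018,-0.54,0,0,0,0.065,0.018,-0.54,0,0,0,0.065,0.018,-0.54,0,0,0,0.065])

```text
time_s: 29.58
ee_pos: [573.8, -75.1, 94.9]
ee_rot: [179.8, 0.0, 56.5]
force: [0.6, -3.6, 5.8]
gripper_width: 23.5
gripper_force: 8.0
```

Call:
step_arm(plan=[0.018,-0.54,0,0,0,0.065,0.018,-0.54,0,0,0,0.065,0.018,-0.54,0,0,0,0.065,0.018,-0.54,0,0,0,0.065,0.018,-0.54,0,0,0,0.065])

```text
time_s: 30.0
ee_pos: [553.5, -56.8, 94.9]
ee_rot: [179.8, 0.0, 37.9]
force: [-0.2, -3.6, 5.0]
gripper_width: 23.8
gripper_force: 8.0
```

```bash
python3 - <<'E'
from h import *
s=sensors.state();d=s['ee_pos'][:2]-[618.5,-3.5];print(s['time_s'],s['ee_pos'],s['ee_rot'],s['force'],s['torque'],s['gripper_width'],np.hypot(*d),np.degrees(np.arctan2(d[1],d[0])))
E
```

```text
30.0 [553.49890087 -56.76237183  94.8738388 ] [1.79826524e+02 1.30200460e-03 3.78894229e+01] [-0.20348006 -3.64413093  5.00186741] [-0.6814701  -0.05786543 -0.169215  ] 23.780776922906554 84.03584438209273 -140.6685606892813
```

Call:
step_arm(plan=[0.01,-0.42,0,0,0,0.05,0.01,-0.42,0,0,0,0.05,0.01,-0.42,0,0,0,0.05,0.01,-0.42,0,0,0,0.05,0.01,-0.42,0,0,0,0.05])

```text
time_s: 30.42
ee_pos: [542.6, -38.6, 94.8]
ee_rot: [179.9, -0.0, 23.6]
force: [-0.8, -3.3, 6.6]
gripper_width: 24.0
gripper_force: 8.0
```

Call:
step_arm(plan=[0,-0.25,0,0,0,0.03,0,-0.25,0,0,0,0.03,0,-0.25,0,0,0,0.03,0,0,0,0,0,0])

```text
time_s: 30.75
ee_pos: [539.7, -31.5, 94.8]
ee_rot: [179.9, -0.0, 18.6]
force: [-0.9, -2.9, 6.7]
gripper_width: 23.8
gripper_force: 8.0
```

Call:
step_arm(plan=[0,-0.17,0,0,0,0.02,0,-0.17,0,0,0,0.02,0,0,0,0,0,0])

```text
time_s: 31.0
ee_pos: [540.0, -30.9, 94.8]
ee_rot: [179.5, -0.1, 16.4]
force: [0.5, -12.6, 4.4]
gripper_width: 23.8
gripper_force: 8.0
```

Call:
step_arm(plan=[0,-0.15,0,0,0,0,0,-0.15,0,0,0,0,0,0,0,0,0,0])

```text
time_s: 31.25
ee_pos: [539.4, -29.1, 94.8]
ee_rot: [179.4, -0.1, 16.5]
force: [1.8, -16.8, 2.5]
gripper_width: 27.9
gripper_force: 8.0
```

Call:
step_arm(plan=[0,-0.15,0,0,0,0,0,-0.15,0,0,0,0,0,0,0,0,0,0])

```text
time_s: 31.5
ee_pos: [538.6, -26.2, 94.7]
ee_rot: [179.4, -0.1, 16.5]
force: [3.3, -16.4, 2.8]
gripper_width: 33.5
gripper_force: 8.0
```

The keeper is on its stop. Next: release and rise.

Call:
step_arm(plan=[0,0.3,0,0,0,0,0,0.2,0,0,0,0,0,0,0,0,0,0,0,0,0,0,0,0], hand=4.4)

```text
time_s: 31.83
ee_pos: [537.7, -26.2, 93.5]
ee_rot: [-180.0, 0.1, 16.3]
force: [0.3, 0.6, 0.8]
gripper_width: 44.0
gripper_force: 0.0
```

Call:
step_arm(plan=[0,0,-2,0,0,0,0,0,-3,0,0,0,0,0,-4,0,0,0,0,0,-4,0,0,0,0,0,-2,0,0,0])

```text
time_s: 32.25
ee_pos: [539.7, -26.0, 248.6]
ee_rot: [179.9, -0.4, 16.4]
force: [1.4, 0.2, 0.1]
gripper_width: 44.1
gripper_force: 0.0
```

Call:
step_arm(plan=[-3.5,0,0,0,0,0,-3.5,0,0,0,0,0,-3.5,0,0,0,0,0,-3,0,0,0,0,0,-2,0,0,0,0,0])

```text
time_s: 32.67
ee_pos: [386.3, -69.8, 243.5]
ee_rot: [-179.9, 0.1, 16.3]
force: [-0.2, 0.3, -0.4]
gripper_width: 44.0
gripper_force: 0.0
```

```bash
python3 - <<'E'
from h import *
s=sensors.state();print(s['time_s'],s['ee_pos'],s['force'])
q=fit([602.,-130,.31,0,0,0],3)
look(('top','scene'),[],save='g')
a=cv2.imread('pics/g_scene.png')[150:320,130:330];b=cv2.imread('pics/g_top.png')[150:320,240:440]
cv2.imwrite('pics/g2.png',np.hstack([cv2.resize(x,(395,336),interpolation=cv2.INTER_CUBIC) for x in (a,b)]))
E
```

```text
32.6667 [386.25493404 -69.7517971  243.50096709] [-0.15334408  0.31480966 -0.37514417]
q [ 6.01412e+02 -1.31137e+02  3.06000e-01  5.00000e-03  1.60000e-02
  2.10000e-02]
shoulder [1.8 5.1]; elbow_knob [-66.9  23.7]; keeper_pivot [2.2 1.3]; keeper_knob [ 0.6 -1.3]; rail_base [ 1.6 -0.2]; shoulder [2.2 2.3]; elbow_knob [-1.8 -0. ]; ring_knob [ 0.  -0.1]; keeper_pivot [ 0.7 -1.6]; keeper_knob [1.8 0.6]; rail_base [-0.8  0.3]; shoulder [-1.   1.3]; elbow_knob [-0.4 -3. ]; ring_knob [-0.3  0.6]; keeper_pivot [-0.4  2.8]; keeper_knob [-0.2 -3.1]; rail_base [0.6 0. ]; shoulder [3.3 0.9]; elbow_knob [0.2 0.9]; ring_knob [0.2 3.2]; keeper_pivot [ 0.7 -3. ]; keeper_knob [ 0.7 -2.3]; rail_base [ 0.4 -0.1]; shoulder [1.8 5.3]; elbow_knob [-0.5 -0.1]; ring_knob [-0.8  0.6]; keeper_pivot [1.7 3. ]; keeper_knob [0.3 1. ]; rail_base [ 2.2 -0.2]; shoulder [1.  0.5]; elbow_knob [-0.5  1.5]; ring_knob [0.  0.8]; keeper_pivot [ 1.7 -2.2]; keeper_knob [1.  0.9]; rail_base [-1.1 -0. ]; 
shoulder [ 601.4 -131.1]
elbow_knob [549.4  30.7]
ring_knob [ 605.7 -135. ]
keeper_pivot [619.2  -4.9]
keeper_knob [543.5 -30.6]
```

View pics/g2.png

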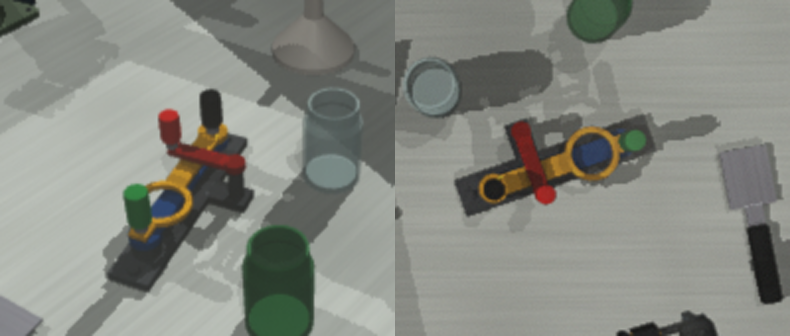

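The yellow segment lies over blue along the rail, with the red keeper square across both; all fitted angles are about 0 and the loose objects are untouched. Handing in.

```bash
python3 -c "
from workcell import env
print(env.job_done())"
```

```text
the job is handed in; nothing more can be done
None
```

I folded the funnel arm away in the order asked and handed the job in after about 33 s: yellow back over blue, both home along the rail, then the red keeper across them. I pushed each one until it met its stop. The last pictures put all three angles within about 0.02 rad of zero, and the jars, funnel and scraper were not touched. While I folded the yellow segment, the blue one was dragged slightly further out, from about 1.24 to 1.4 rad, before I swung it home.

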